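# Load a flanged sleeve into the sprung V cradle

## Task

Take the tall flanged steel sleeve that stands on the inspection bench and lay it on its side in the V cradle, flange towards the spring plunger: push the flange against the plunger to press it back, let the plain end down in front of the fixed anvil and let go, so that the sleeve lies fully down in the V, held by the spring against the anvil; press it down if it hangs up. Leave the two short sleeves and the bottle standing where they are.

Things in the scene. Friction and masses are not known exactly. Their poses are not given: they have to be found in the camera images.
- sleeve: Tall turned steel sleeve, 150 mm long, 0.3 to 0.55 kg, starts standing on its flange (56 mm diameter, 10 mm thick); above it a plain 36 mm cylinder up to the top, which has a 25 mm bore 30 mm deep. Origin: centre of the flange's end face (underside when standing); +z along its axis from flange to plain end. Centre of mass 65 mm from the origin.
- sleeve_top (a point): Centre of the sleeve's plain end face, 150 mm from its origin along its +z.
- cradle: Fixed green bench fixture, base 90 (x) by 235 (y) by 14 mm, place and yaw vary. Origin on the bench under the V, y along it. V block: y -38 to +20 mm, 68 mm wide, 58 mm high, 45 degree cheeks; a 36 mm cylinder in it has its axis at x 0, 62 mm above the bench. Loaded, the sleeve lies along y: flange face at y -70 mm on the plunger, plain end at y +80 mm on the anvil.
- anvil_face (a point): On the inner face of the anvil, a steel post 24 mm wide (x) and 14 mm thick (y +80 to +94 mm of the cradle), top 64 mm above the bench. The point: cradle x 0, y +80 mm, 62 mm above the bench; axes as the cradle.
- plunger_face (a point): Centre of the plunger's flat front (26 mm diameter steel pad), 62 mm above the bench, at cradle y -64 mm when free; moves towards cradle -y when pressed. It sticks out of a green housing 56 mm wide, 80 mm high, at cradle y -90 to -132 mm. Axes as the cradle.
- plunger (a joint): Travel of the spring plunger in m: 0 free (out), 0.014 fully pressed; about 3 N to start moving, 11.5 N fully pressed. With the sleeve loaded it reads about 0.006. The gap between free plunger and anvil is 144 mm, 6 mm shorter than the sleeve.
- bush_a: Short flanged steel sleeve standing on its flange, 62 mm tall, flange 56 mm, body 36 mm diameter; bystander. Origin: centre of its underside.
- bush_b: A second short flanged sleeve, the same as bush_a; bystander.
- oil_bottle: Grey plastic bottle with black cap standing on the bench, 60 mm diameter, 150 mm tall; bystander. Origin: centre of its underside.
There are look-alikes about, which are no part of the job. What is shaped like the sleeve but blue, green or red is not meant.

How it is judged:
By the outcome, as a careful person would: the job done as asked, in the order asked, and still so for the second after the job is handed in, with the robot touching nothing.
It also fails if it takes over 58 s, if anything falls off the work surface, if the arm or the gripper's body presses on something with over 40 N, if the wrist force passes 120 N, or if a joint passes its speed limit or range.

## Robot

A 7-joint arm with a two-finger parallel gripper is mounted at the origin on the work surface. World frame = base frame: x ahead of the robot, y to its left, z up, the work surface at z = 0. Lengths are in mm, angles in rad, forces in N, time in s.
With the tool pointing down it reaches from about 400 to 875 mm from the base axis. Payload 6.5 kg.
Tool frame: the origin (TCP) lies between the finger pads; the fingertips stand 25 mm ahead of it and the grasp point (between the pads) lies 6 mm ahead of it; z points along the fingers, y is the line along which they close (so a half turn about z gives the same grasp; the last joint's range is limited). The gripper opens to 88 mm and grips with 3 to 60 N. Pads are 18 mm wide; open, the fingers measure 123 mm over their backs; the gripper's body (75 mm by 187 mm) begins 45 mm behind the grasp point.
Start: joints at [-1.296, 0.536, -0.004, 1.538, 0.003, 1.067, -0.071], TCP at [217.251, 612.611, 263.716] pointing down, gripper open.
Joint ranges: [-2.7, 2.7], [-0.37, 2.16], [-1.27, 1.26], [0.24, 2.4], [-1.31, 4.45], [0.19, 1.91], [-2.76, 2.76]. Speed limits (rad/s): [2.39, 2.39, 3.14, 3.14, 3.14, 3.14, 3.14].

## Interface

Orientations are given as a unit quaternion [w, x, y, z].
In Python, from station import r gives the robot as it stands.
- The arm moves only by the shell command python3 -m creep 'ROWS' [FORCE]. ROWS is a JSON object of lists of equal length, an entry for each row: "fingers": the closure, from 0 (fully open) to 1 (shut); "offset": the shift along the tool's x, y, z as a fraction of full scale, a list of three; "turn": the turn, a rotation vector about the tool's x, y, z as a fraction of full scale, a list of three. A call has 1 to 10 rows; each row is the pose to reach, as a shift and turn from the pose commanded when the call began, along the tool's axes at that moment; what a row does not reach only later rows make up. Full scale, the value 1, is 0.15 m for a shift and 30 degrees for a turn. A row lasts 1/8 s, in which the tool goes at most 62.5 mm and 10.7 degrees, less where a joint would pass 70% of its speed; a pose out of reach is approached as far as the arm can. A call with a number of a shift or a turn outside -1 to 1 is refused whole. A call with a gripper value outside its range is refused whole. The fingers move at their own pace and stop on an object; FORCE is the grip in N (left out, the last holds). Time passes only in rows, so rows that repeat a pose let the fingers close. It gives the time, the measured TCP pose, the force, the opening and the grip force at its end, in the units of the state.
- r.get_obs(): the state, without advancing time (a new reading comes with each control period).
- r.camera(name): name is "scene" or "top"; returns a dict with "image" (400x640x3 uint8, blue, green, red), "depth" (400x640 float32, mm along the optical axis (not along the pixel's ray), 0 where there is no reading), "intrinsics" (3x3 intrinsics, pixels), "distortion" ([k1, k2, p1, p2, k3] as OpenCV has them; the pictures are not rectified), "T" (4x4, takes a point from camera to world coordinates). Camera axes: x right, y down, z forward; pixel columns grow to the right and rows downward; lengths in mm; the calibration is good to about 2 mm. A picture is of the moment at which its call begins.
- r.sign_off(): hands the job in; it is judged then, once.
The state is a dict: "time": time; "joint_positions": joint angles; "qd": joint speeds; "joint_torque": joint torques, N m; "position": TCP position; "orientation": TCP orientation; "force": force on the tool from outside, world axes, zero at the start; "ft_torque": the same for the moment, N m; "grip_width": finger opening in mm; "grip_force": force on a finger pad.
Only numpy, scipy, OpenCV 4.12 (cv2) and the standard library are available. Lean on these libraries where they do the work, as an engineer would, in place of code of your own. Each camera call takes 0.05 s, during which the arm holds its last target. There are 200 camera calls.

## Working session

There is one attempt and no reset: what is moved stays moved. The work goes in short steps, Python scripts to look and compute and a shell command to move; the robot and the scene stay as the last step left them, time stands still between calls to the robot, and variables do not carry over. Pictures are saved under pics/ and viewed, at most 10 in all, crops included, and the job is handed in when it is done.

```bash
ls; mkdir -p pics; python3 - <<'E'
from station import r
import cv2,numpy as np
print(r.get_obs())
for n in("scene","top"):
    c=r.camera(n);cv2.imwrite(f"pics/{n}0.png",c["image"]);np.savez(f"{n}0.npz",**c);print(c["T"].round(3).tolist(),c["intrinsics"].tolist(),c["distortion"])
E
```

```text
pics
{'time': 0.0, 'joint_positions': array([-1.29618376,  0.53715584, -0.00440562,  1.53884431,  0.00261264,
        1.06730526, -0.07123043]), 'qd': array([-0.00076388,  0.00055415,  0.00076901,  0.00127371,  0.0006425 ,
       -0.00049867,  0.00033121]), 'joint_torque': array([ 3.89957622e-04, -5.70995128e+01,  9.91013199e-01, -2.51592904e+01,
       -5.62135479e-02,  1.81275856e-02,  1.63409704e-04]), 'position': array([217.11113052, 612.07234049, 262.85728968]), 'orientation': array([-6.86122412e-05,  1.69573240e-01,  9.85517218e-01, -8.50930833e-04]), 'force': array([-0.25928402,  0.08371145, -0.59231734]), 'ft_torque': array([ 0.00797564, -0.01370507, -0.013192  ]), 'grip_force': 0.0, 'grip_width': 88.34318046591534}
[[-0.638, 0.445, -0.628, 1412.791], [0.77, 0.374, -0.517, 734.578], [0.005, -0.814, -0.581, 946.749], [0.0, 0.0, 0.0, 1.0]] [[512.2719933980795, 0.0, 323.15580902725446], [0.0, 512.2719933980795, 197.23563628895337], [0.0, 0.0, 1.0]] [0.02755712 0.         0.         0.         0.        ]
[[-0.017, -0.987, 0.157, 366.209], [-1.0, 0.017, -0.004, 24.678], [0.001, -0.157, -0.988, 1137.522], [0.0, 0.0, 0.0, 1.0]] [[395.2608326592542, 0.0, 324.18677845145123], [0.0, 395.2608326592542, 199.61732325201902], [0.0, 0.0, 1.0]] [-0.09475131  0.          0.          0.          0.        ]
```

View pics/scene0.png

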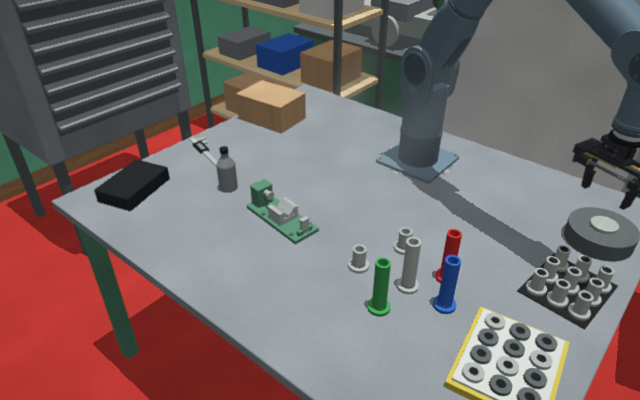

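View pics/top0.png

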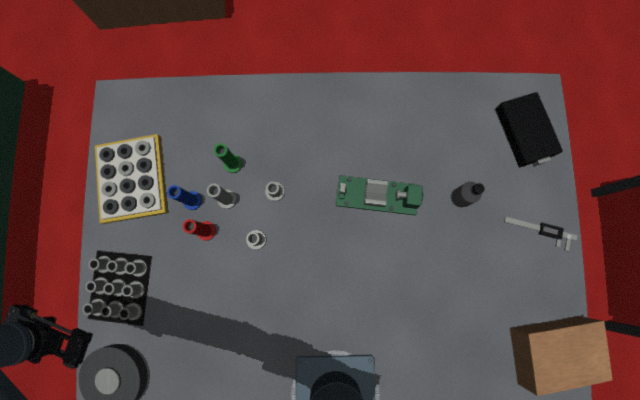

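Scene view: the steel sleeve is at about (410,265), with green (381,285), blue (448,283) and red (450,255) look-alikes around it. The short sleeves are at (359,258) and (404,240), the cradle at (283,213) and the bottle at (227,172).
Top view: the sleeve top is at (215,189) and its base at (230,202). The cradle is at (378,195) with the plunger housing on the right (world -y) and the anvil on the left.

```bash
cat > h.py <<'E'
import numpy as np,cv2
from scipy.optimize import least_squares
from scipy.ndimage import label
def cloud(c):
    d=c["depth"];v,u=np.nonzero(d>0);z=d[v,u].astype(float)
    n=cv2.undistortPoints(np.c_[u,v].astype(float)[:,None],c["intrinsics"],c["distortion"])[:,0]
    P=np.c_[n*z[:,None],z]@c["T"][:3,:3].T+c["T"][:3,3]
    return P,c["image"][v,u].astype(int),u,v
def circ(p,R):
    f=least_squares(lambda q:np.hypot(*(p-q).T)-R,p.mean(0),loss="soft_l1",f_scale=1.5);return f.x,np.sqrt(np.mean(f.fun**2))
E
python3 - <<'E'
from h import *
for n in("scene","top"):
    P,C,u,v=cloud(dict(np.load(n+"0.npz")))
    m=(P[:,2]>12)&(P[:,2]<200)&(P[:,0]>180)&(P[:,0]<700)&(P[:,1]>-400)&(P[:,1]<430)
    g=np.zeros((700,900),int);ix=P[:,0].clip(0,699).astype(int);iy=(P[:,1]+450).clip(0,899).astype(int)
    g[ix[m],iy[m]]=1
    L,k=label(cv2.dilate(g.astype(np.uint8),np.ones((9,9))))
    b=(abs(P[:,2])<8)&(P[:,0]>250)&(P[:,0]<600)&(abs(P[:,1])<300);print(n,"table z",np.median(P[b,2]))
    for i in range(1,k+1):
        s=m&(L[ix,iy]==i)
        if s.sum()<40:continue
        Q=P[s];print(i,s.sum(),Q.min(0).round(),Q.max(0).round(),np.median(C[s],0),end=" ")
        w=Q[(Q[:,2]>20)&(Q[:,2]<140)]
        for lo,hi in((18,55),(60,140)):
            w=Q[(Q[:,2]>lo)&(Q[:,2]<hi)]
            if len(w)>20:x,e=circ(w[:,:2],18);print(x.round(1),round(e,1),end=" ")
        print()
E
```

```text
scene table z -0.17372370537970028
1 223 [414. 194.  12.] [460. 239.  67.] [100. 101.  97.] [433.8 221.9] 3.0 [434.  221.8] 3.7 
2 451 [443. 346.  12.] [483. 385. 154.] [ 26.  27. 106.] [489.6 345.5] 1.2 [461.  366.1] 2.2 
3 1791 [ 503. -251.   12.] [618. -10.  85.] [114. 131.  97.] [ 567.7 -116.7] 50.9 [ 550.5 -210.5] 56.5 
4 675 [ 521. -398.   12.] [ 579. -343.  153.] [78. 76. 73.] [ 554.2 -366.8] 5.3 [ 552.9 -368.8] 6.8 
5 824 [529. 384.  12.] [576. 429. 153.] [103.  52.  26.] [550.1 409.7] 1.5 [550.5 409.7] 2.1 
6 748 [535. 283.  12.] [582. 333. 154.] [96. 99. 94.] [552.1 306.3] 1.7 [552.5 306.5] 2.1 
7 296 [555. 148.  12.] [597. 196.  66.] [ 98. 101.  96.] [572.5 167.1] 2.6 [574.2 168.2] 3.4 
8 795 [641. 266.  12.] [685. 318. 153.] [46. 87. 34.] [659.  291.5] 1.3 [659.1 291.7] 2.0 
top table z -0.678039292033418
1 190 [409. 194.  12.] [461. 236.  65.] [92.5 94.  91.5] [430.5 210.7] 6.1 [434.1 217.9] 3.1 
2 372 [437. 338.  12.] [486. 381. 152.] [17. 18. 59.] [461.8 364.4] 0.4 [461.7 363.9] 4.5 
3 2183 [ 499. -251.   12.] [617. -13.  84.] [76. 97. 61.] [ 552.9 -125.8] 38.2 [ 544.8 -216. ] 53.0 
4 603 [ 518. -400.   12.] [ 577. -347.  155.] [42. 41. 41.] [ 543.2 -366.9] 4.7 [ 544.5 -371.8] 6.9 
5 346 [528. 285.  12.] [575. 328. 153.] [54.5 55.5 53. ] [554.  306.1] 0.5 [553.5 305.7] 5.3 
6 394 [533. 381.  12.] [577. 427. 153.] [51.  26.5 15. ] [551.6 409.1] 0.7 [551.1 409. ] 4.8 
7 180 [552. 139.  12.] [590. 189.  67.] [82.  84.5 82. ] [566.1 163.8] 6.0 [573.5 164.2] 3.1 
9 361 [635. 263.  12.] [676. 307. 154.] [26. 45. 21.] [661.6 291. ] 0.6 [661.2 290.9] 4.8
```

```bash
python3 - <<'E'
from h import *
for n in("scene","top"):
    P,C,u,v=cloud(dict(np.load(n+"0.npz")))
    m=(P[:,0]>480)&(P[:,0]<640)&(P[:,1]>-270)&(P[:,1]<0)&(P[:,2]>5)
    P=P[m]
    base=P[(P[:,2]>9)&(P[:,2]<18)];r=cv2.minAreaRect(P[:,:2].astype(np.float32));print(n,"base",r)
    for nm,lo,hi in(("housing top",77,86),("anvil",61.5,68)):
        q=P[(P[:,2]>lo)&(P[:,2]<hi)]
        if nm=="anvil":q=q[q[:,1]>-80]
        print(nm,len(q),np.median(q[:,2]),cv2.minAreaRect(q[:,:2].astype(np.float32)),q[:,:2].mean(0))
    # joint fit: x0,y0,yaw by edges of boxes at height bands
    from scipy.optimize import minimize
    def model(p):
        c,s=np.cos(p[2]),np.sin(p[2]);d=P[:,:2]-p[:2];return d[:,0]*c+d[:,1]*s,-d[:,0]*s+d[:,1]*c
    def hz(x,y):
        z=np.where(np.abs(x)<45,14.,0)
        vb=(np.abs(x)<34)&(y>-38)&(y<20)
        # V: cheek tangent 36 cyl axis 62 -> apex 62-18*sqrt2
        z=np.where(vb,np.minimum(58,62-18*2**.5+np.abs(x)),z)
        z=np.where((np.abs(x)<12)&(y>80)&(y<94),64,z)
        z=np.where((np.abs(x)<28)&(y<-90)&(y>-132),80,z);return z
    if n=="top":
        f=lambda p:np.mean(np.minimum(abs(hz(*model(p))-P[:,2]),8))
        best=min(((f((a,b,w)),a,b,w) for a in np.arange(545,575,2.) for b in np.arange(-135,-95,2.) for w in np.arange(-.2,.2,.02)));print(best)
        o=minimize(f,best[1:],method="Nelder-Mead",options=dict(initial_simplex=[np.array(best[1:])+d for d in([0,0,0],[3,0,0],[0,3,0],[0,0,.03])]));print(o.x,o.fun)
E
```

```text
scene base ((552.3433227539062, -131.838134765625), (246.32899475097656, 158.04837036132812), 82.77272033691406)
housing top 121 79.66400026440601 ((545.1323852539062, -222.6619873046875), (45.08397674560547, 54.7103385925293), 80.918701171875) [ 547.11706807 -221.31922111]
anvil 29 63.78533568558896 ((572.0585327148438, -25.573883056640625), (19.305917739868164, 24.308269500732422), 81.8648452758789) [572.28892705 -26.41974043]
top base ((562.1040649414062, -138.87281799316406), (245.8097686767578, 149.7045440673828), 85.10401916503906)
housing top 256 79.54639593322247 ((546.2445678710938, -213.67019653320312), (64.45720672607422, 56.15937805175781), 80.18706512451172) [ 544.28043644 -224.87459301]
anvil 39 63.26612989144087 ((571.4826049804688, -30.598054885864258), (13.854555130004883, 23.194793701171875), 88.39999389648438) [572.20034293 -31.14490091]
(np.float64(2.7802901458710747), np.float64(559.0), np.float64(-117.0), np.float64(-0.12000000000000005))
[ 5.59938579e+02 -1.17422434e+02 -1.36597759e-01] 2.674637065828178
```

```bash
python3 - <<'E'
import cv2
a=cv2.imread("pics/top0.png")[160:230,320:440];b=cv2.imread("pics/scene0.png")[170:250,235:330]
a=cv2.resize(a,(720,420),interpolation=2);cv2.imwrite("pics/c1.png",a)
E
```

```text
(no output)
```

View pics/c1.png

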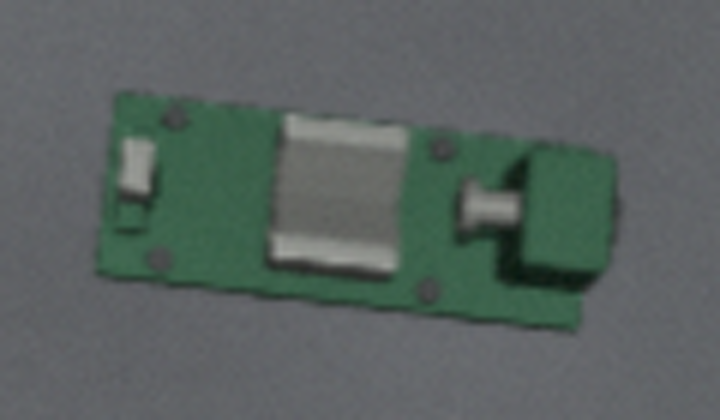

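The crop shows the anvil at the left (135,168), the V block at the centre (340,195), and the plunger pad (465,205) in front of its housing (570,210). The fitted cradle origin is (560,-117.4) with yaw -0.137. The sleeve is at (552.8,306.2).

```bash
cat > p.py <<'E'
import numpy as np
from scipy.spatial.transform import Rotation as Ro
from station import r
def tool(yaw,tilt): # tool y at azimuth yaw (deg); tilt: tool z from down towards (tool y x up) side, i.e. +y world for yaw 0
    y=np.array([np.cos(np.radians(yaw)),np.sin(np.radians(yaw)),0]);h=np.array([-y[1],y[0],0]);t=np.radians(tilt)
    z=np.sin(t)*h-np.cos(t)*np.array([0,0,1.]);return np.c_[np.cross(y,z),y,z]
def step(tcp,R,frac=None):
    o=r.get_obs();q=o["orientation"];A=Ro.from_quat([*q[1:],q[0]]).as_matrix()
    d=A.T@(np.array(tcp)-o["position"])/150;w=Ro.from_matrix(A.T@R).as_rotvec()/np.radians(30)
    m=max(abs(d).max(),abs(w).max(),1e-9);print("offset",d.round(3),"turn",w.round(3),"|mm|",round(np.linalg.norm(d)*150,1),"deg",round(np.linalg.norm(w)*30,1))
    if m>1:print("  scaled 1/%.2f:"%m,(d/m).round(3),(w/m).round(3))
    print("t",round(o["time"],2),"pos",o["position"].round(1),"F",o["force"].round(1),"w",round(o["grip_width"],1),"gf",round(o["grip_force"],1),"j",o["joint_positions"].round(2))
def gp(g,R,b=0): return np.array(g,float)-R[:,2]*(6+b)
G=[552.8,306.2,112]
E
python3 -c "
from p import *
step([420,260,330],tool(-20,0))"
```

```text
offset [-2.06  -1.761 -0.444] turn [-2.000e-03  2.000e-03  3.016e+00] |mm| 411.9 deg 90.5
  scaled 1/3.02: [-0.683 -0.584 -0.147] [-0.001  0.001  1.   ]
t 0.1 pos [217.1 612.2 262.9] F [ 0.  -0.3 -0.7] w 88.5 gf 0.0 j [-1.3   0.54 -0.    1.54  0.    1.07 -0.07]
```

```bash
python3 -m creep '{"fingers":[0,0,0,0],"offset":[[-0.2,-0.15,-0.2],[-0.4,-0.3,-0.3],[-0.7,-0.6,-0.4],[-0.7,-0.6,-0.4]],"turn":[[0,0,0.3],[0,0,0.65],[0,0,1],[0,0,1]]}'
python3 -c "
from p import *
step([420,260,330],tool(-20,0))"
```

```text
time: 0.6
position: [289.7, 489.0, 324.9]
orientation: [0.001, 0.423, 0.906, 0.0]
force: [-0.2, 1.5, 0.1]
grip_width: 88.2
grip_force: 0.0
offset [-1.728 -0.316 -0.032] turn [0.004 0.002 2.   ] |mm| 263.5 deg 60.0
  scaled 1/2.00: [-0.864 -0.158 -0.016] [0.002 0.001 1.   ]
t 0.6 pos [289.7 489.  324.9] F [-0.2  1.5  0.1] w 88.2 gf 0.0 j [-1.23  0.33  0.14  1.7  -0.05  1.11 -0.37]
```

```bash
python3 -m creep '{"fingers":[0,0,0,0],"offset":[[-0.3,-0.05,0],[-0.6,-0.1,0],[-0.86,-0.16,0],[-0.86,-0.16,0]],"turn":[[0,0,0.33],[0,0,0.66],[0,0,1],[0,0,1]]}'
python3 -c "
from p import *
R=tool(-20,60)
step(gp(G,R,130),R)"
```

```text
time: 1.1
position: [353.0, 376.6, 323.5]
orientation: [0.0, 0.641, 0.767, -0.0]
force: [-0.2, 0.4, 0.0]
grip_width: 88.1
grip_force: 0.0
offset [-1.376  0.833  0.958] turn [-0.526  1.954  0.913] |mm| 280.8 deg 66.6
  scaled 1/1.95: [-0.704  0.426  0.49 ] [-0.269  1.     0.467]
t 1.1 pos [353.  376.6 323.5] F [-0.2  0.4  0. ] w 88.1 gf 0.0 j [-1.14  0.24  0.28  1.83 -0.08  1.07 -0.65]
```

```bash
python3 -m creep '{"fingers":[0,0,0,0,0],"offset":[[-0.25,0.1,0],[-0.5,0.2,0.1],[-0.7,0.4,0.2],[-0.7,0.45,0.3],[-0.7,0.45,0.3]],"turn":[[-0.07,0.25,0.12],[-0.14,0.5,0.24],[-0.2,0.75,0.36],[-0.27,1,0.47],[-0.27,1,0.47]]}'
python3 -c "
from p import *
R=tool(-20,60)
step(gp(G,R,130),R)"
```

```text
time: 1.72
position: [436.2, 286.9, 276.8]
orientation: [-0.154, 0.706, 0.657, 0.217]
force: [0.3, 0.2, 0.2]
grip_width: 88.0
grip_force: 0.0
offset [-0.83   0.517  0.301] turn [-0.265  0.957  0.443] |mm| 153.5 deg 32.6
t 1.73 pos [436.2 286.9 276.8] F [0.3 0.2 0.2] w 88.0 gf 0.0 j [-0.69  0.2   0.3   2.14 -0.86  0.67  0.18]
```

```bash
python3 -m creep '{"fingers":[0,0,0,0,0,0],"offset":[[-0.25,0.15,0.05],[-0.5,0.3,0.15],[-0.7,0.4,0.2],[-0.83,0.52,0.3],[-0.83,0.52,0.3],[-0.83,0.52,0.3]],"turn":[[-0.07,0.25,0.12],[-0.14,0.5,0.24],[-0.2,0.75,0.36],[-0.27,0.96,0.44],[-0.27,0.96,0.44],[-0.27,0.96,0.44]]}'
python3 -c "
from p import *
R=tool(-20,60)
step(gp(G,R,130),R)
step(gp(G,R,0),R)"
```

```text
time: 2.48
position: [502.7, 207.5, 172.9]
orientation: [-0.261, 0.714, 0.551, 0.344]
force: [-1.5, 0.3, -2.1]
grip_width: 88.3
grip_force: 0.0
offset [-0.001  0.084 -0.077] turn [-0.133  0.293  0.106] |mm| 17.1 deg 10.2
t 2.48 pos [502.7 207.5 172.9] F [-1.5  0.3 -2.1] w 88.3 gf 0.0 j [ 0.49  0.67 -0.66  2.16 -1.28  0.48  0.92]
offset [0.129 0.148 0.778] turn [-0.133  0.293  0.106] |mm| 120.3 deg 10.2
t 2.48 pos [502.7 207.5 172.9] F [-1.5  0.3 -2.1] w 88.3 gf 0.0 j [ 0.49  0.67 -0.66  2.16 -1.28  0.48  0.92]
```

```bash
python3 -c "
from p import *
for y,t in((-20,50),(-25,52),(-30,55)):
  R=tool(y,t);step(gp(G,R,110),R)"
```

```text
offset [0.153 0.102 0.046] turn [-0.123 -0.04   0.117] |mm| 28.4 deg 5.2
t 2.48 pos [502.7 207.5 172.9] F [-1.5  0.3 -2.1] w 88.3 gf 0.0 j [ 0.49  0.67 -0.66  2.16 -1.28  0.48  0.92]
offset [0.131 0.047 0.051] turn [-0.256  0.026  0.218] |mm| 22.2 deg 10.1
t 2.48 pos [502.7 207.5 172.9] F [-1.5  0.3 -2.1] w 88.3 gf 0.0 j [ 0.49  0.67 -0.66  2.16 -1.28  0.48  0.92]
offset [ 0.098 -0.011  0.062] turn [-0.395  0.125  0.312] |mm| 17.5 deg 15.6
t 2.48 pos [502.7 207.5 172.9] F [-1.5  0.3 -2.1] w 88.3 gf 0.0 j [ 0.49  0.67 -0.66  2.16 -1.28  0.48  0.92]
```

```bash
python3 -m creep '{"fingers":[0,0,0,0],"offset":[[0.13,0.05,0.05],[0.13,0.05,0.05],[0.13,0.05,0.05],[0.13,0.05,0.05]],"turn":[[-0.26,0.03,0.22],[-0.26,0.03,0.22],[-0.26,0.03,0.22],[-0.26,0.03,0.22]]}'
python3 -c "
from p import *
R=tool(-25,52)
step(gp(G,R,110),R)
step(gp(G,R,0),R)"
```

```text
time: 2.98
position: [521.1, 212.9, 190.8]
orientation: [-0.24, 0.758, 0.486, 0.361]
force: [-0.2, -0.4, -0.8]
grip_width: 88.2
grip_force: 0.0
offset [-0.011 -0.07   0.066] turn [-0.034  0.019 -0.005] |mm| 14.5 deg 1.2
t 2.98 pos [521.1 212.9 190.8] F [-0.2 -0.4 -0.8] w 88.2 gf 0.0 j [ 0.7   0.76 -0.99  2.18 -1.3   0.19  0.83]
offset [-0.004 -0.057  0.799] turn [-0.034  0.019 -0.005] |mm| 120.2 deg 1.2
t 2.98 pos [521.1 212.9 190.8] F [-0.2 -0.4 -0.8] w 88.2 gf 0.0 j [ 0.7   0.76 -0.99  2.18 -1.3   0.19  0.83]
```

```bash
python3 -m creep '{"fingers":[0,0,0,0],"offset":[[0,-0.06,0.1],[0,-0.06,0.25],[0,-0.06,0.4],[0,-0.06,0.4]],"turn":[[-0.03,0.02,0],[-0.03,0.02,0],[-0.03,0.02,0],[-0.03,0.02,0]]}'
python3 -c "
from p import *
R=tool(-25,52)
step(gp(G,R,0),R)
R=tool(-25,45)
step(gp(G,R,0),R)"
```

```text
time: 3.48
position: [547.7, 244.5, 168.3]
orientation: [-0.25, 0.756, 0.492, 0.353]
force: [-0.9, -0.8, 0.8]
grip_width: 88.3
grip_force: 0.0
offset [-0.051 -0.119  0.503] turn [-0.089  0.027 -0.007] |mm| 77.9 deg 2.8
t 3.48 pos [547.7 244.5 168.3] F [-0.9 -0.8  0.8] w 88.3 gf 0.0 j [ 0.57  0.82 -0.92  2.1  -1.3   0.19  0.82]
offset [-0.046 -0.119  0.503] turn [-0.089 -0.206 -0.001] |mm| 77.9 deg 6.7
t 3.48 pos [547.7 244.5 168.3] F [-0.9 -0.8  0.8] w 88.3 gf 0.0 j [ 0.57  0.82 -0.92  2.1  -1.3   0.19  0.82]
```

```bash
python3 -c "
from p import *
R=tool(-18,45)
step(gp(G,R,75),R)"
```

```text
offset [ 0.01  -0.096  0.007] turn [ 0.084 -0.21  -0.157] |mm| 14.5 deg 8.3
t 3.48 pos [547.7 244.5 168.3] F [-0.9 -0.8  0.8] w 88.3 gf 0.0 j [ 0.57  0.82 -0.92  2.1  -1.3   0.19  0.82]
```

```bash
python3 -m creep '{"fingers":[0,0,0,0],"offset":[[0.01,-0.1,0.01],[0.01,-0.1,0.01],[0.01,-0.1,0.01],[0.01,-0.1,0.01]],"turn":[[0.08,-0.21,-0.16],[0.08,-0.21,-0.16],[0.08,-0.21,-0.16],[0.08,-0.21,-0.16]]}'
python3 -c "
from p import *
R=tool(-18,45)
step(gp(G,R,75),R)
step(gp(G,R,0),R)"
```

```text
time: 3.98
position: [534.6, 249.9, 169.1]
orientation: [-0.224, 0.749, 0.541, 0.311]
force: [-0.1, -0.6, 0.4]
grip_width: 88.3
grip_force: 0.0
offset [ 0.01  -0.001  0.008] turn [ 0.009 -0.003 -0.007] |mm| 1.9 deg 0.3
t 3.98 pos [534.6 249.9 169.1] F [-0.1 -0.6  0.4] w 88.3 gf 0.0 j [ 0.36  0.66 -0.69  2.09 -1.16  0.31  0.63]
offset [ 0.009 -0.003  0.508] turn [ 0.009 -0.003 -0.007] |mm| 76.2 deg 0.3
t 3.98 pos [534.6 249.9 169.1] F [-0.1 -0.6  0.4] w 88.3 gf 0.0 j [ 0.36  0.66 -0.69  2.09 -1.16  0.31  0.63]
```

```bash
python3 -m creep '{"fingers":[0,0,0,0],"offset":[[0.01,0,0.15],[0.02,0,0.3],[0.02,0,0.46],[0.02,0,0.46]],"turn":[[0.01,0,0],[0.01,0,0],[0.01,0,0],[0.01,0,0]]}'
python3 - <<'E'
from p import *
import cv2
R=tool(-18,45)
step(gp(G,R,6),R)
c=r.camera("scene");cv2.imwrite("pics/s2.png",cv2.resize(c["image"][180:330,310:510],(800,600)))
E
```

```text
time: 4.47
position: [550.2, 298.9, 121.8]
orientation: [-0.227, 0.748, 0.542, 0.308]
force: [-0.7, -0.3, -0.1]
grip_width: 88.2
grip_force: 0.0
offset [-0.01   0.002  0.003] turn [-0.007 -0.002 -0.009] |mm| 1.5 deg 0.4
t 4.47 pos [550.2 298.9 121.8] F [-0.7 -0.3 -0.1] w 88.2 gf 0.0 j [ 0.28  0.81 -0.72  2.03 -1.31  0.19  0.78]
```

View pics/s2.png

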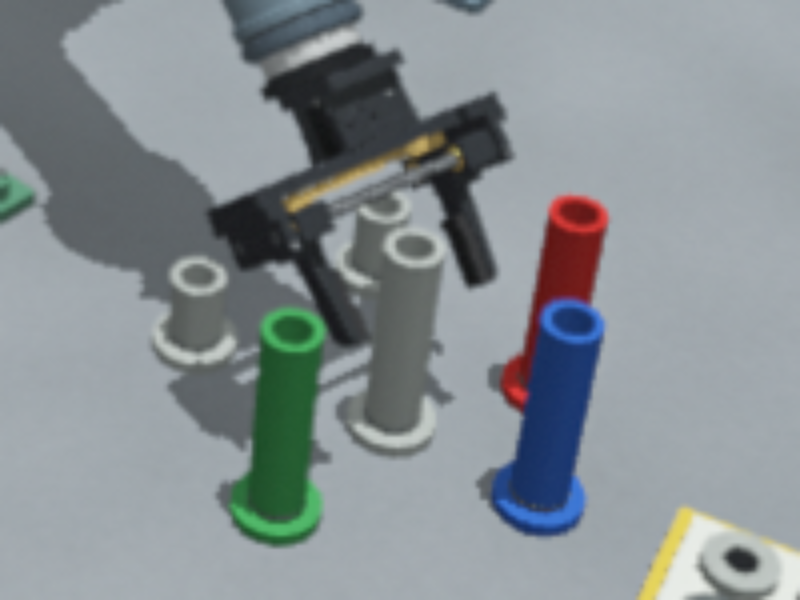

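The fingers, at (335,300) and (470,235), straddle the steel sleeve (405,300) and clear the neighbours. I'll close on it now.

```bash
python3 -m creep '{"fingers":[1,1,1,1,1,1,1,1],"offset":[[0,0,0],[0,0,0],[0,0,0],[0,0,0],[0,0,0],[0,0,0],[0,0,0],[0,0,0]],"turn":[[0,0,0],[0,0,0],[0,0,0],[0,0,0],[0,0,0],[0,0,0],[0,0,0],[0,0,0]]}' 58
python3 - <<'E'
from p import *
R=tool(-18,45)
step(r.get_obs()["position"]+[-20,-20,150],tool(-14,25))
E
```

```text
time: 5.52
position: [551.1, 298.9, 122.9]
orientation: [-0.226, 0.748, 0.543, 0.309]
force: [1.7, -0.3, 0.4]
grip_width: 34.9
grip_force: 58.0
offset [ 0.588 -0.087 -0.826] turn [ 0.074 -0.666 -0.111] |mm| 152.6 deg 20.4
t 5.53 pos [551.1 298.9 122.9] F [ 1.7 -0.3  0.4] w 34.9 gf 58.0 j [ 0.28  0.8  -0.72  2.02 -1.31  0.19  0.78]
```

```bash
python3 -m creep '{"fingers":[1,1,1,1,1,1,1],"offset":[[0.07,0,-0.07],[0.2,0,-0.2],[0.35,-0.03,-0.4],[0.5,-0.06,-0.6],[0.58,-0.08,-0.82],[0.58,-0.08,-0.82],[0.58,-0.08,-0.82]],"turn":[[0,0,0],[0,0,0],[0.02,-0.2,-0.03],[0.04,-0.4,-0.06],[0.07,-0.66,-0.11],[0.07,-0.66,-0.11],[0.07,-0.66,-0.11]]}'
python3 - <<'E'
from p import *
step([530,150,300],tool(-10,0))
E
```

```text
time: 6.4
position: [530.9, 279.4, 271.6]
orientation: [-0.134, 0.768, 0.602, 0.172]
force: [-0.1, -0.3, -4.4]
grip_width: 35.1
grip_force: 58.0
offset [-0.678  0.202 -0.528] turn [ 0.031 -0.839 -0.128] |mm| 132.5 deg 25.5
t 6.4 pos [530.9 279.4 271.6] F [-0.1 -0.3 -4.4] w 35.1 gf 58.0 j [-0.36  0.35 -0.03  1.89 -0.54  0.71 -0.25]
```

```bash
python3 -m creep '{"fingers":[1,1,1,1,1],"offset":[[-0.2,0.05,-0.2],[-0.4,0.1,-0.4],[-0.68,0.2,-0.53],[-0.68,0.2,-0.53],[-0.68,0.2,-0.53]],"turn":[[0.01,-0.28,-0.04],[0.02,-0.56,-0.08],[0.03,-0.84,-0.13],[0.03,-0.84,-0.13],[0.03,-0.84,-0.13]]}'
python3 - <<'E'
from p import *
step([565,0,270],tool(-8,-25))
E
```

```text
time: 7.02
position: [529.2, 149.2, 298.3]
orientation: [-0.001, 0.767, 0.642, -0.001]
force: [-0.3, 0.4, -2.8]
grip_width: 34.8
grip_force: 58.0
offset [-0.937  0.41   0.187] turn [-0.02  -0.835 -0.068] |mm| 156.0 deg 25.1
t 7.03 pos [529.2 149.2 298.3] F [-0.3  0.4 -2.8] w 34.8 gf 58.0 j [-0.48  0.33  0.16  1.78 -0.06  1.04 -0.48]
```

```bash
cat >> p.py <<'E'
Ag=Ro.from_quat([.748,.543,.309,-.226]).as_matrix();Pg=np.array([551.1,298.9,122.9]);Og=np.array([552.8,306.2,0])
C0=np.array([560.,-117.4,0]);W=-.137;Cx=np.array([np.cos(W),np.sin(W),0]);Cy=np.array([-Cx[1],Cx[0],0]);Z=np.array([0,0,1.])
hy=np.array([Ag[0,1],Ag[1,1],0]);hy/=np.linalg.norm(hy)
F0=np.c_[hy,np.cross(Z,hy),Z]            # grip-time frame: x, y, z(sleeve)
K=F0.T@Ag; k=F0.T@(Pg-Og)                # tool in the sleeve frame
def place(Y,Zh,th,x=0,K=K,k=k):
    t=np.radians(th);s=np.cos(t)*Cy+np.sin(t)*Z
    F=np.c_[Cx,np.cross(s,Cx),s];return C0+Cx*x+Cy*Y+Z*Zh+F@k,F@K
def now(K=K,k=k):
    o=r.get_obs();q=o["orientation"];A=Ro.from_quat([*q[1:],q[0]]).as_matrix();F=A@K.T;O=o["position"]-F@k
    d=O-C0;print("sleeve O cradle x %.1f y %.1f z %.1f"%(d@Cx,d@Cy,O[2]),"axis (x,y,z)",(F[:,2]@np.c_[Cx,Cy,Z]).round(3),"theta %.1f"%np.degrees(np.arcsin(F[2,2])));return O,F[:,2]
E
python3 - <<'E'
from p import *
step(*place(-58,190,15));now()
E
```

```text
offset [-1.322  0.504  0.459] turn [-0.022 -1.001 -0.068] |mm| 223.1 deg 30.1
  scaled 1/1.32: [-1.     0.381  0.347] [-0.017 -0.757 -0.051]
t 7.03 pos [529.2 149.2 298.3] F [-0.3  0.4 -2.8] w 34.8 gf 58.0 j [-0.48  0.33  0.16  1.78 -0.06  1.04 -0.48]
sleeve O cradle x -70.7 y 178.4 z 206.0 axis (x,y,z) [0.027 0.706 0.708] theta 45.0
```

```bash
python3 -m creep '{"fingers":[1,1,1,1,1],"offset":[[-0.33,0.13,0.1],[-0.66,0.26,0.2],[-1,0.38,0.3],[-1,0.38,0.3],[-1,0.38,0.3]],"turn":[[0,-0.25,-0.02],[-0.01,-0.5,-0.04],[-0.02,-0.75,-0.05],[-0.02,-0.75,-0.05],[-0.02,-0.75,-0.05]]}'
python3 - <<'E'
from p import *
step(*place(-58,190,15));now()
E
```

```text
time: 7.65
position: [559.8, -7.4, 254.2]
orientation: [0.128, 0.743, 0.64, -0.145]
force: [0.4, 1.6, -3.2]
grip_width: 35.0
grip_force: 58.0
offset [-0.244  0.109  0.282] turn [ 0.002 -0.255 -0.019] |mm| 58.3 deg 7.7
t 7.65 pos [559.8  -7.4 254.2] F [ 0.4  1.6 -3.2] w 35.0 gf 58.0 j [-0.48  0.47  0.29  1.76  0.27  1.08 -0.5 ]
sleeve O cradle x -16.5 y -1.6 z 200.0 axis (x,y,z) [0.006 0.923 0.385] theta 22.6
```

```bash
python3 -m creep '{"fingers":[1,1,1,1],"offset":[[-0.24,0.11,0.28],[-0.24,0.11,0.28],[-0.24,0.11,0.28],[-0.24,0.11,0.28]],"turn":[[0,-0.25,-0.02],[0,-0.25,-0.02],[0,-0.25,-0.02],[0,-0.25,-0.02]]}'
python3 - <<'E'
from p import *
from h import *
import cv2
O,s=now()
for n in("scene","top"):
    c=r.camera(n);P,C,u,v=cloud(c)
    cv2.imwrite(f"pics/{n}3.png",c["image"][100:300,150:470] if n=="scene" else c["image"][120:270,300:500])
    d=P-O;t=d@s;e=np.linalg.norm(d-t[:,None]*s,axis=1)
    m=(t>14)&(t<92)&(e<26)   # body part below the fingers
    Q=P[m]
    def res(p):
        a=np.array([p[2],p[3],1]);a=s+p[2]*Cx+p[3]*np.cross(s,Cx);a/=np.linalg.norm(a);o=O+p[0]*Cx+p[1]*np.cross(s,Cx);q=Q-o
        return np.linalg.norm(q-(q@a)[:,None]*a,axis=1)-18
    f=least_squares(res,[0,0,0,0],loss="soft_l1",f_scale=1)
    f2=(t>-20)&(t<14)&(e>20)&(e<32)&(P[:,2]>100)
    print(n,m.sum(),"dx %.1f dn %.1f tiltx %.3f tiltn %.3f"%tuple(f.x),"rms",np.sqrt(np.mean(f.fun**2)).round(2),"flange t pct",np.percentile(t[f2],[2,10,90,98]).round(1))
    f3=(t>135)&(t<165)&(e<22);print(" end t",np.percentile(t[f3],[80,90,97]).round(1) if f3.sum() else None)
print("n dir",np.cross(s,Cx))
E
```

```text
time: 8.15
position: [569.9, -58.7, 230.9]
orientation: [0.17, 0.729, 0.634, -0.193]
force: [0.3, 0.2, -3.4]
grip_width: 34.7
grip_force: 58.0
sleeve O cradle x 1.4 y -57.1 z 191.6 axis (x,y,z) [-0.002  0.965  0.261] theta 15.1
scene 37 dx 2.1 dn 5.9 tiltx -0.111 tiltn -0.223 rms 2.56 flange t pct [ 0.3  3.4 12.8 13.5]
 end t [152.5 153.6 154.1]
top 448 dx 0.8 dn 2.8 tiltx -0.002 tiltn -0.030 rms 1.27 flange t pct [ 0.1  1.7 11.1 11.9]
 end t [137.2 137.7 138.1]
n dir [ 0.03565843  0.25865008 -0.9653095 ]
```

View pics/scene3.png

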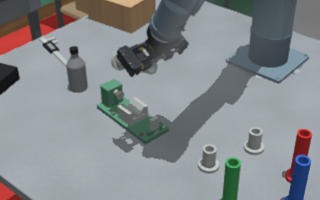

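The scene crop shows the gripper (145,55) holding the sleeve above the cradle (130,110). The cloud fit says the sleeve sits about 1.5° steeper in the hand and its origin about 2.5 mm lower than modelled, so I'll compensate for both.

```bash
python3 - <<'E'
from p import *
step(*place(-57.3,120,13.5,-.5));step(*place(-57.3,66,13.5,-.5))
E
```

```text
offset [ 0.258 -0.011  0.428] turn [ 0.006 -0.053 -0.001] |mm| 74.9 deg 1.6
t 8.25 pos [569.7 -59.2 230.8] F [-0.7  0.6 -3.4] w 35.1 gf 58.0 j [-0.48  0.55  0.34  1.76  0.37  1.05 -0.52]
offset [ 0.437 -0.012  0.74 ] turn [ 0.006 -0.053 -0.001] |mm| 128.9 deg 1.6
t 8.25 pos [569.7 -59.2 230.8] F [-0.7  0.6 -3.4] w 35.1 gf 58.0 j [-0.48  0.55  0.34  1.76  0.37  1.05 -0.52]
```

```bash
python3 -m creep '{"fingers":[1,1,1,1,1],"offset":[[0.09,-0.01,0.14],[0.17,-0.01,0.28],[0.26,-0.01,0.43],[0.26,-0.01,0.43],[0.26,-0.01,0.43]],"turn":[[0.01,-0.05,0],[0.01,-0.05,0],[0.01,-0.05,0],[0.01,-0.05,0],[0.01,-0.05,0]]}'
python3 - <<'E'
from p import *
from h import *
import cv2
step(*place(-57.3,66,13.5,-.5))
O,s=now()
c=r.camera("top");P,C,u,v=cloud(c);n=np.cross(s,Cx)
d=P-O;t=d@s;e=np.linalg.norm(d-t[:,None]*s,axis=1)
for lo,hi in((14,55),(50,92)):
  Q=P[(t>lo)&(t<hi)&(e<24)];q=np.c_[(Q-O)@Cx,(Q-O)@n];x,er=circ(q,18);print(lo,hi,len(Q),x.round(2),er.round(2))
f=(t>-20)&(t<14)&(e>20)&(e<32)&(P[:,2]>90);print(f.sum(),np.percentile(t[f],[2,10,50,90,98]).round(1))
cv2.imwrite("pics/t4.png",cv2.resize(c["image"][150:250,320:460],(700,500),interpolation=2))
E
```

```text
time: 8.88
position: [568.7, -58.4, 155.9]
orientation: [0.177, 0.727, 0.631, -0.206]
force: [-0.0, 0.7, -2.8]
grip_width: 34.8
grip_force: 58.0
offset [ 0.193 -0.002  0.304] turn [-0.004 -0.    -0.002] |mm| 53.9 deg 0.2
t 8.88 pos [568.7 -58.4 155.9] F [-0.   0.7 -2.8] w 34.8 gf 58.0 j [-0.49  0.67  0.34  1.79  0.38  0.93 -0.6 ]
sleeve O cradle x -0.3 y -58.1 z 119.9 axis (x,y,z) [0.003 0.972 0.233] theta 13.5
14 55 201 [0.97 1.61] 1.3
50 92 214 [0.87 0.83] 1.38
118 [ 0.4  2.2  8.4 11.5 12.2]
```

View pics/t4.png

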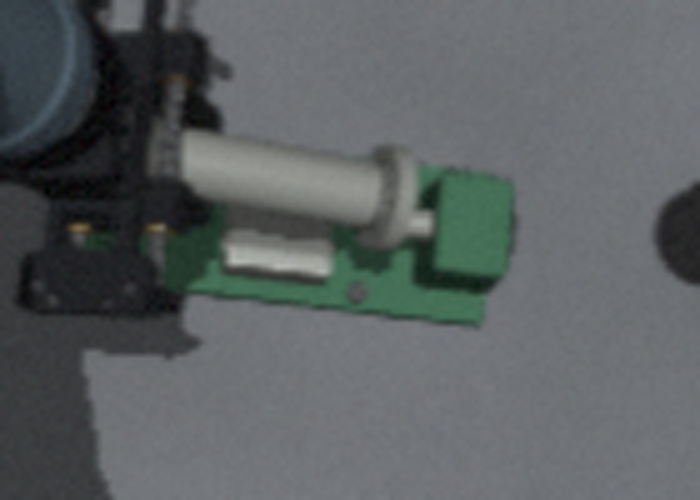

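The top crop shows the sleeve lined up over the V, with the flange (390,190) between the V block and the plunger pad (435,220). Next I lower it.

```bash
python3 -m creep '{"fingers":[1,1,1,1,1,1],"offset":[[0.05,-0.005,0.08],[0.1,-0.005,0.15],[0.15,-0.005,0.23],[0.19,-0.005,0.3],[0.19,-0.005,0.3],[0.19,-0.005,0.3]],"turn":[[0,0,0],[0,0,0],[0,0,0],[0,0,0],[0,0,0],[0,0,0]]}'
python3 - <<'E'
from p import *
now();step(*place(-66,65.5,13.5,-1));step(*place(-75,65.5,13,-1))
E
```

```text
time: 9.68
position: [567.4, -57.8, 101.7]
orientation: [0.177, 0.727, 0.631, -0.206]
force: [0.2, -0.1, -4.0]
grip_width: 34.5
grip_force: 58.0
sleeve O cradle x -1.8 y -57.7 z 65.8 axis (x,y,z) [0.003 0.973 0.233] theta 13.5
offset [-0.046  0.003  0.03 ] turn [-0.007  0.001 -0.002] |mm| 8.3 deg 0.2
t 9.68 pos [567.4 -57.8 101.7] F [ 0.2 -0.1 -4. ] w 34.5 gf 58.0 j [-0.48  0.76  0.33  1.8   0.38  0.85 -0.64]
offset [-0.092  0.003  0.067] turn [-0.007 -0.015 -0.002] |mm| 17.1 deg 0.5
t 9.68 pos [567.4 -57.8 101.7] F [ 0.2 -0.1 -4. ] w 34.5 gf 58.0 j [-0.48  0.76  0.33  1.8   0.38  0.85 -0.64]
```

```bash
python3 -m creep '{"fingers":[1,1,1,1],"offset":[[-0.02,0.003,0.015],[-0.045,0.003,0.03],[-0.045,0.003,0.03],[-0.045,0.003,0.03]],"turn":[[0,0,0],[0,0,0],[0,0,0],[0,0,0]]}'
python3 - <<'E'
from p import *
now();step(*place(-74,65.5,13,-1))
E
```

```text
time: 10.18
position: [567.1, -64.6, 101.3]
orientation: [0.177, 0.727, 0.631, -0.205]
force: [0.1, 5.2, -2.0]
grip_width: 34.7
grip_force: 58.0
sleeve O cradle x -1.0 y -64.5 z 65.2 axis (x,y,z) [0.002 0.972 0.235] theta 13.6
offset [-0.049 -0.001  0.037] turn [-0.004 -0.019 -0.   ] |mm| 9.2 deg 0.6
t 10.18 pos [567.1 -64.6 101.3] F [ 0.1  5.2 -2. ] w 34.7 gf 58.0 j [-0.47  0.76  0.34  1.81  0.39  0.84 -0.64]
```

```bash
python3 -m creep '{"fingers":[1,1,1,1],"offset":[[-0.025,0,0.018],[-0.05,0,0.037],[-0.05,0,0.037],[-0.05,0,0.037]],"turn":[[0,-0.01,0],[0,-0.02,0],[0,-0.02,0],[0,-0.02,0]]}'
python3 - <<'E'
from p import *
now();step(*place(-75,64.5,7,-1));step(*place(-75.5,63.5,2,-1))
E
```

```text
time: 10.68
position: [566.1, -72.0, 100.1]
orientation: [0.18, 0.725, 0.631, -0.208]
force: [0.4, 8.9, -1.4]
grip_width: 34.5
grip_force: 58.0
sleeve O cradle x -0.9 y -72.2 z 65.0 axis (x,y,z) [0.    0.974 0.227] theta 13.1
offset [ 0.048 -0.001  0.074] turn [-0.003 -0.203  0.002] |mm| 13.2 deg 6.1
t 10.68 pos [566.1 -72.  100.1] F [ 0.4  8.9 -1.4] w 34.5 gf 58.0 j [-0.47  0.77  0.34  1.81  0.39  0.83 -0.64]
offset [ 0.095 -0.001  0.136] turn [-0.003 -0.37   0.002] |mm| 24.9 deg 11.1
t 10.68 pos [566.1 -72.  100.1] F [ 0.4  8.9 -1.4] w 34.5 gf 58.0 j [-0.47  0.77  0.34  1.81  0.39  0.83 -0.64]
```

```bash
python3 -m creep '{"fingers":[1,1,1,1,1],"offset":[[0.015,0,0.025],[0.03,0,0.05],[0.048,0,0.074],[0.048,0,0.074],[0.048,0,0.074]],"turn":[[0,-0.07,0],[0,-0.14,0],[0,-0.2,0],[0,-0.2,0],[0,-0.2,0]]}'
python3 - <<'E'
from p import *
now();step(*place(-75.5,63.5,2,-1));o=r.get_obs();print(o["ft_torque"])
E
```

```text
time: 11.3
position: [566.2, -71.2, 86.4]
orientation: [0.212, 0.713, 0.621, -0.246]
force: [-0.8, 10.4, -2.1]
grip_width: 34.7
grip_force: 58.0
sleeve O cradle x -0.8 y -74.4 z 63.8 axis (x,y,z) [-0.     0.992  0.124] theta 7.1
offset [ 0.048 -0.001  0.057] turn [-0.003 -0.171  0.004] |mm| 11.2 deg 5.1
t 11.3 pos [566.2 -71.2  86.4] F [-0.8 10.4 -2.1] w 34.7 gf 58.0 j [-0.54  0.84  0.38  1.79  0.44  0.86 -0.71]
[ 2.47485342  0.01608544 -0.32510745]
```

```bash
python3 -m creep '{"fingers":[1,1,1,1,1],"offset":[[0.015,0,0.02],[0.03,0,0.04],[0.045,0,0.055],[0.045,0,0.055],[0.045,0,0.055]],"turn":[[0,-0.06,0],[0,-0.12,0],[0,-0.17,0],[0,-0.17,0],[0,-0.17,0]]}'
python3 - <<'E'
from p import *
from h import *
import cv2
O,s=now();step(*place(-75.,62.5,0,-1))
c=r.camera("scene");cv2.imwrite("pics/s5.png",cv2.resize(c["image"][150:260,220:360],(763,600),interpolation=2))
E
```

```text
time: 11.92
position: [566.2, -70.9, 75.5]
orientation: [0.239, 0.702, 0.611, -0.277]
force: [0.6, 10.7, -1.2]
grip_width: 34.6
grip_force: 58.0
sleeve O cradle x -0.8 y -75.6 z 63.6 axis (x,y,z) [-0.001  0.999  0.036] theta 2.1
offset [ 0.03  -0.001  0.023] turn [-0.002 -0.069  0.004] |mm| 5.6 deg 2.1
t 11.93 pos [566.2 -70.9  75.5] F [ 0.6 10.7 -1.2] w 34.6 gf 58.0 j [-0.59  0.9   0.41  1.77  0.46  0.9  -0.77]
```

View pics/s5.png

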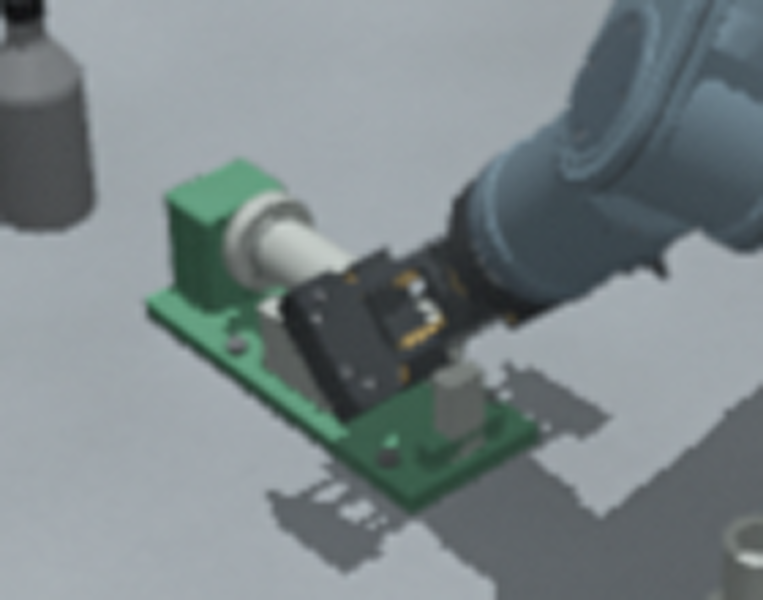

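The scene crop shows the flange (270,240) pressed on the plunger, the sleeve nearly flat in the V, and the gripper body just above and clear of the anvil (460,400). I'll lower the last few degrees.

```bash
python3 - <<'E'
from p import *
step(*place(-75.5,64,-1,-.8))
E
```

```text
offset [0.031 0.    0.028] turn [-0.002 -0.102  0.004] |mm| 6.2 deg 3.1
t 11.97 pos [566.2 -70.8  75.5] F [ 0.3 11.  -1.8] w 34.7 gf 58.0 j [-0.59  0.9   0.41  1.77  0.46  0.9  -0.77]
```

```bash
python3 -m creep '{"fingers":[1,1,1,1],"offset":[[0.01,0,0.01],[0.02,0,0.02],[0.03,0,0.028],[0.03,0,0.028]],"turn":[[0,-0.035,0],[0,-0.07,0],[0,-0.1,0],[0,-0.1,0]]}'
python3 - <<'E'
from p import *
from h import *
O,s=now();step(*place(-75.5,62.5,-1,-.8))
c=r.camera("top");P,C,u,v=cloud(c);n=np.cross(s,Cx)
d=P-O;t=d@s;e=np.linalg.norm(d-t[:,None]*s,axis=1)
for lo,hi in((14,50),(45,80)):
  Q=P[(t>lo)&(t<hi)&(e<24)&(P[:,2]>60)];q=np.c_[(Q-C0)@Cx,Q[:,2]];x,er=circ(q,18);print(lo,hi,len(Q),"cradle x,z",x.round(2),er.round(2))
E
```

```text
time: 12.48
position: [566.3, -70.4, 69.3]
orientation: [0.255, 0.694, 0.605, -0.295]
force: [-0.2, 10.8, -0.9]
grip_width: 35.0
grip_force: 58.0
sleeve O cradle x -0.7 y -75.6 z 63.9 axis (x,y,z) [-0.001  1.    -0.017] theta -1.0
offset [0.007 0.    0.006] turn [-0.002 -0.001  0.005] |mm| 1.4 deg 0.2
t 12.47 pos [566.3 -70.4  69.3] F [-0.2 10.8 -0.9] w 35.0 gf 58.0 j [-0.61  0.94  0.43  1.75  0.47  0.92 -0.8 ]
14 50 167 cradle x,z [6.000e-02 6.258e+01] 1.71
45 80 161 cradle x,z [ 0.   62.31] 1.7
```

```bash
python3 -m creep '{"fingers":[0.3,0,0,0,0,0],"offset":[[0,0,0],[0,0,0],[0,0,0],[0,0,0],[0,0,0],[0,0,0]],"turn":[[0,0,0],[0,0,0],[0,0,0],[0,0,0],[0,0,0],[0,0,0]]}'
python3 -m creep '{"fingers":[0,0,0,0,0,0],"offset":[[0,0,-0.15],[0,0,-0.4],[0,0,-0.7],[0,0,-1],[0,0,-1],[0,0,-1]],"turn":[[0,0,0],[0,0,0],[0,0,0],[0,0,0],[0,0,0],[0,0,0]]}'
cat > chk.py <<'E'
from p import *
from h import *
import cv2,sys
for n in("top","scene"):
  c=r.camera(n);P,C,u,v=cloud(c);d=P-C0;x,y,z=d@Cx,d@Cy,P[:,2]
  for lo,hi in((-55,-20),(-20,20),(20,50),(50,78)):
    m=(y>lo)&(y<hi)&(abs(x)<24)&(z>59)&(z<100)
    if m.sum()>15:cc,er=circ(np.c_[x,z][m],18);print(n,lo,hi,m.sum(),"x,z",cc.round(1),er.round(1),"zmax",np.percentile(z[m],97).round(1))
  m=(abs(x)<20)&(z>69)&(z<84)&(y>-80)&(y<120);print("plain end y",np.percentile(y[m],[97,99,100]).round(1))
  m=(abs(x)<28)&(z>82.5)&(z<100)&(y>-85)&(y<-40);print("flange y",np.percentile(y[m],[1,5,50,95,99]).round(1) if m.sum() else None)
  cv2.imwrite(f"pics/{n}{sys.argv[1]}.png",cv2.resize(c["image"][150:260,220:360] if n=="scene" else c["image"][150:250,320:440],(720,565),interpolation=2))
E
python3 chk.py 6
```

```text
time: 13.28
position: [565.2, -74.2, 70.4]
orientation: [0.256, 0.694, 0.603, -0.298]
force: [0.3, 0.5, 0.1]
grip_width: 88.1
grip_force: 0.0
time: 14.02
position: [580.3, 32.1, 173.7]
orientation: [0.256, 0.694, 0.603, -0.298]
force: [-1.1, 0.2, -1.0]
grip_width: 88.1
grip_force: 0.0
top -55 -20 163 x,z [-0.1 62.2] 1.6 zmax 81.8
top -20 20 193 x,z [ 0.1 61.9] 1.6 zmax 82.1
top 20 50 143 x,z [-0.  61.2] 1.6 zmax 81.3
top 50 78 130 x,z [ 0.  60.2] 1.5 zmax 80.7
plain end y [76.4 79.3 80.6]
flange y [-67.2 -67.  -61.3 -56.1 -50.4]
scene -55 -20 114 x,z [-1.9 63. ] 3.0 zmax 84.9
scene -20 20 121 x,z [-2.1 61.6] 2.1 zmax 83.1
scene 20 50 92 x,z [-2.1 61.2] 2.0 zmax 81.3
scene 50 78 90 x,z [-2.2 60.5] 2.5 zmax 81.1
plain end y [81.7 84.3 86.4]
flange y [-69.4 -65.2 -57.9 -50.6 -48.5]
```

View pics/scene6.png

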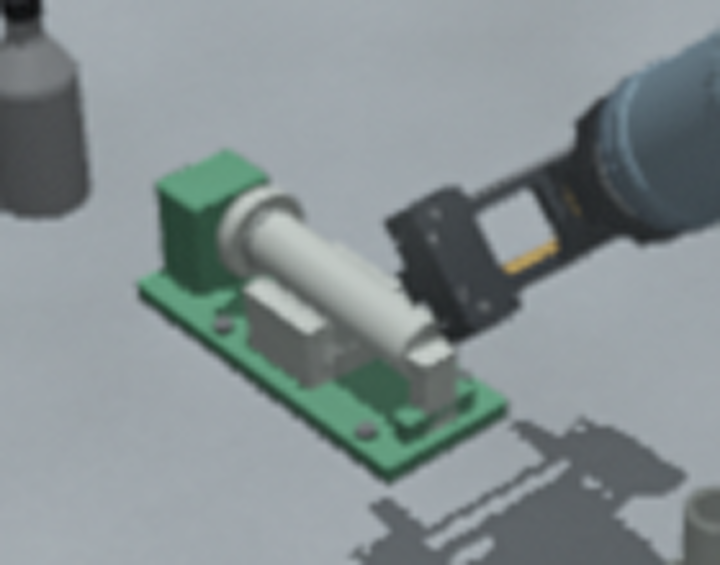

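The scene crop shows the sleeve lying between the plunger (255,225) and the anvil (430,370), with the gripper clear. The heights suggest the flange end may be hung up about 1 mm high, so I'll check for a depth bias using known surfaces.

```bash
python3 - <<'E'
from p import *
from h import *
for n in("top","scene"):
  P=[];
  for i in range(6):
    c=r.camera(n);P.append(cloud(c)[0])
  P=np.vstack(P);d=P-C0;x,y,z=d@Cx,d@Cy,P[:,2]
  f=lambda nm,a,b,c_,e,lo,hi:(lambda m:print(n,nm,m.sum(),np.median(z[m]).round(2) if m.any() else None))((x>a)&(x<b)&(y>c_)&(y<e)&(z>lo)&(z<hi))
  f("housing 80",-22,22,-127,-98,70,90);f("anvil 64",-9,9,82,92,58,70);f("block- 58",27,33,-34,16,52,64);f("block- 58",-33,-27,-34,16,52,64)
  f("base14 y-60",-42,-33,-75,-50,8,20);f("base14 y+60",-42,-33,50,75,8,20);f("base14 y-60",33,42,-75,-50,8,20);f("base14 y+60",33,42,50,75,8,20)
  for a in range(-55,80,15):f("top line y%d"%(a+7),-5,5,a,a+15,70,90)
E
```

```text
top housing 80 996 79.61
top anvil 64 141 63.44
top block- 58 207 55.46
top block- 58 224 55.55
top base14 y-60 163 13.97
top base14 y+60 164 14.55
top base14 y-60 85 15.64
top base14 y+60 144 14.62
top top line y-48 118 80.05
top top line y-33 118 80.03
top top line y-18 117 79.77
top top line y-3 127 79.23
top top line y12 103 79.25
top top line y27 130 78.68
top top line y42 110 78.18
top top line y57 122 78.06
top top line y72 126 77.67
scene housing 80 446 79.47
scene anvil 64 73 62.84
scene block- 58 126 55.5
scene block- 58 37 56.38
scene base14 y-60 0 None
scene base14 y+60 15 17.5
scene base14 y-60 107 13.85
scene base14 y+60 121 13.98
scene top line y-48 72 80.58
scene top line y-33 66 79.95
scene top line y-18 69 79.83
scene top line y-3 72 78.96
scene top line y12 69 79.37
scene top line y27 69 78.73
scene top line y42 74 77.8
scene top line y57 87 78.11
scene top line y72 70 77.98
```

The depth bias is the same everywhere (about -0.5 mm), but the sleeve's top line drops 2.4 mm over 120 mm. The flange end therefore really is about 1.2 mm high, and I'll press it down near there with closed fingers.

```bash
python3 - <<'E'
from p import *
step(C0+Cy*-34+Z*160,tool(np.degrees(W),0))
E
```

```text
offset [-0.789  0.005  0.96 ] turn [-0.01   1.541 -0.006] |mm| 186.5 deg 46.2
  scaled 1/1.54: [-0.512  0.003  0.623] [-0.006  1.    -0.004]
t 14.72 pos [580.9  33.1 174.2] F [0.1 0.6 0.5] w 88.3 gf 0.0 j [-0.73  0.82  0.41  1.63  0.41  1.21 -0.75]
```

```bash
python3 -m creep '{"fingers":[1,1,1,1,1],"offset":[[-0.25,0,0.1],[-0.45,0,0.3],[-0.6,0,0.5],[-0.6,0,0.6],[-0.6,0,0.6]],"turn":[[0,0.33,0],[0,0.66,0],[0,1,0],[0,1,0],[0,1,0]]}' 20
python3 - <<'E'
from p import *
step(C0+Cy*-34+Z*140,tool(np.degrees(W),0))
E
```

```text
time: 15.35
position: [562.1, -93.6, 176.3]
orientation: [0.091, 0.748, 0.648, -0.109]
force: [0.7, 0.0, -0.0]
grip_width: 40.4
grip_force: 0.0
offset [-0.302  0.012  0.34 ] turn [-0.011  0.543 -0.012] |mm| 68.3 deg 16.3
t 15.35 pos [562.1 -93.6 176.3] F [ 0.7  0.  -0. ] w 40.4 gf 0.0 j [-0.27  0.55  0.28  1.83  0.18  0.84 -0.3 ]
```

```bash
python3 -m creep '{"fingers":[1,1,1,1,1,1],"offset":[[-0.15,0.01,0.1],[-0.3,0.01,0.34],[-0.3,0.01,0.34],[-0.3,0.01,0.34],[-0.3,0.01,0.34],[-0.3,0.01,0.34]],"turn":[[0,0.27,0],[-0.01,0.54,-0.01],[-0.01,0.54,-0.01],[-0.01,0.54,-0.01],[-0.01,0.54,-0.01],[-0.01,0.54,-0.01]]}' 20
python3 - <<'E'
from p import *
step(C0+Cy*-34+Z*108,tool(np.degrees(W),0))
E
```

```text
time: 16.1
position: [557.0, -147.1, 140.7]
orientation: [0.001, 0.752, 0.659, 0.0]
force: [0.8, 0.3, -0.5]
grip_width: 0.0
grip_force: 0.0
offset [-0.028 -0.008  0.218] turn [0.002 0.001 0.011] |mm| 33.0 deg 0.3
t 16.1 pos [ 557.  -147.1  140.7] F [ 0.8  0.3 -0.5] w 0.0 gf 0.0 j [ 0.1   0.57  0.1   1.83 -0.08  0.74  0.12]
```

```bash
python3 -m creep '{"fingers":[1,1,1,1,1,1,1],"offset":[[-0.03,-0.01,0.1],[-0.03,-0.01,0.2],[-0.03,-0.01,0.22],[-0.03,-0.01,0.24],[-0.03,-0.01,0.25],[-0.03,-0.01,0.26],[-0.03,-0.01,0.26]],"turn":[[0,0,0],[0,0,0],[0,0,0],[0,0,0],[0,0,0],[0,0,0],[0,0,0]]}'
```

```text
time: 16.98
position: [553.2, -154.9, 104.7]
orientation: [-0.0, 0.754, 0.657, -0.0]
force: [-14.7, 2.8, 38.6]
grip_width: 0.3
grip_force: 19.7
```

```bash
python3 -m creep '{"fingers":[1,1,1,1],"offset":[[0,0,-0.1],[0,0,-0.4],[0.3,0,-0.8],[0.6,0,-0.9]],"turn":[[0,0,0],[0,0,0],[0,0,0],[0,0,0]]}'
cat > line.py <<'E'
from p import *
from h import *
for n in("top","scene"):
  P=np.vstack([cloud(r.camera(n))[0] for i in range(5)]);d=P-C0;x,y,z=d@Cx,d@Cy,P[:,2]
  m=(abs(x)<5)&(y>-56)&(y<78)&(z>72)&(z<86);w=np.polyfit(y[m],z[m],1);print(n,m.sum(),"slope deg",np.degrees(w[0]).round(2),"z at -38,20:",np.polyval(w,[-38,20]).round(2))
  m=(abs(x)<26)&(z>82.5)&(z<100)&(y>-85)&(y<-40);print(" flange y",np.percentile(y[m],[2,98]).round(1) if m.any() else None)
  m=(abs(x)<12)&(z>69)&(z<84)&(y>0)&(y<120);print(" end y",np.percentile(y[m],[97,99]).round(1))
E
python3 line.py
```

```text
time: 17.48
position: [567.3, -65.8, 239.2]
orientation: [0.002, 0.755, 0.656, 0.001]
force: [1.0, -0.3, -0.4]
grip_width: 0.6
grip_force: 0.0
top 23 slope deg -9.9 z at -38,20: [98.89 88.87]
 flange y None
 end y [80.1 81.5]
scene 534 slope deg 0.37 z at -38,20: [78.55 78.93]
 flange y [-69.  -53.3]
 end y [83.5 84.7]
```

```bash
python3 -m creep '{"fingers":[1,1,1,1,1,1],"offset":[[0.3,0,-0.2],[0.6,-0.2,-0.4],[1,-0.5,-0.5],[1,-0.6,-0.5],[1,-0.6,-0.5],[1,-0.6,-0.5]],"turn":[[0,0,0],[0,0,0],[0,0,0],[0,0,0],[0,0,0],[0,0,0]]}'
python3 line.py; python3 chk.py 7; python3 - <<'E'
from h import *
from station import r
P,C,u,v=cloud(r.camera("scene"))
for n,x,y in(("bush_b",434,222),("bush_a",573,167),("red",461,366),("blue",550,410),("green",659,291),("bottle",553,-368)):
    m=(np.hypot(P[:,0]-x,P[:,1]-y)<45)&(P[:,2]>12);print(n,m.sum(),P[m].min(0).round(),P[m].max(0).round())
E
```

```text
time: 18.73
position: [498.0, 94.5, 311.0]
orientation: [0.001, 0.754, 0.657, -0.0]
force: [-0.6, -0.1, -0.5]
grip_width: 0.5
grip_force: 0.0
top 877 slope deg 0.39 z at -38,20: [78.89 79.28]
 flange y [-67.7 -57.5]
 end y [77.8 79.4]
scene 534 slope deg 0.33 z at -38,20: [78.55 78.88]
 flange y [-68.7 -52.8]
 end y [83.3 84.3]
top -55 -20 161 x,z [ 0.1 61.4] 1.7 zmax 81.6
top -20 20 193 x,z [-0.1 61.2] 1.8 zmax 81.0
top 20 50 141 x,z [-0.3 61.5] 1.6 zmax 81.5
top 50 78 130 x,z [-0.7 61.9] 1.7 zmax 82.1
plain end y [76.3 79.1 80.1]
flange y [-67.9 -67.5 -62.8 -57.5 -54.9]
scene -55 -20 104 x,z [-1.8 61.1] 2.7 zmax 83.2
scene -20 20 119 x,z [-2.2 61.5] 2.1 zmax 82.2
scene 20 50 94 x,z [-2.7 61.8] 2.0 zmax 81.9
scene 50 78 94 x,z [-1.8 61.9] 2.4 zmax 82.3
plain end y [82.3 83.5 84.5]
flange y [-69.  -65.3 -59.6 -54.8 -53.8]
bush_b 291 [411. 195.  12.] [457. 247.  67.]
bush_a 308 [531. 122.  12.] [600. 194. 619.]
red 455 [445. 342.  12.] [492. 385. 153.]
blue 826 [530. 387.  12.] [581. 436. 153.]
green 792 [638. 265.  12.] [687. 318. 152.]
bottle 669 [ 520. -396.   12.] [ 580. -341.  152.]
```

```bash
python3 - <<'E'
import cv2
a=cv2.imread("pics/top7.png");b=cv2.imread("pics/scene7.png");cv2.imwrite("pics/both7.png",cv2.resize(cv2.hconcat([a,b]),(800,314)))
E
```

```text
(no output)
```

View pics/both7.png

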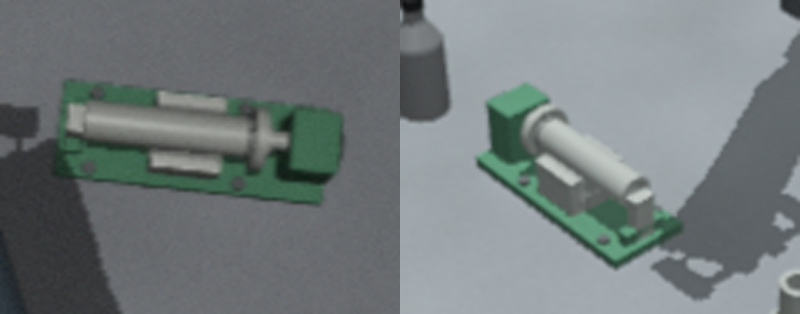

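Both views show the sleeve between the plunger and the anvil. The flange end is now seated, but the plain end is up by roughly 0.4°. One gentle press in the middle of the V should level it.

```bash
python3 -c "
from p import *
step(C0+Cy*2+Z*200,tool(np.degrees(W),0))"
```

```text
offset [-1.339  0.606  0.743] turn [0.002 0.001 0.002] |mm| 247.0 deg 0.1
  scaled 1/1.34: [-1.     0.453  0.555] [0.002 0.001 0.002]
t 19.38 pos [497.3  95.9 311.3] F [0.2 0.4 0.1] w 0.4 gf 0.0 j [-0.32  0.24  0.05  1.86 -0.01  1.04 -0.4 ]
```

```bash
python3 -m creep '{"fingers":[1,1,1,1,1],"offset":[[-0.3,0.2,0.1],[-0.6,0.4,0.3],[-1,0.6,0.5],[-1,0.6,0.7],[-1,0.6,0.7]],"turn":[[0,0,0],[0,0,0],[0,0,0],[0,0,0],[0,0,0]]}'
python3 -c "
from p import *
step(C0+Cy*2+Z*112,tool(np.degrees(W),0))"
```

```text
time: 20.0
position: [564.5, -65.8, 204.3]
orientation: [-0.001, 0.754, 0.657, -0.002]
force: [-0.5, -0.3, -0.3]
grip_width: 0.6
grip_force: 0.0
offset [-0.331  0.02   0.615] turn [-0.008  0.003 -0.002] |mm| 104.8 deg 0.2
t 20.0 pos [564.5 -65.8 204.3] F [-0.5 -0.3 -0.3] w 0.6 gf 0.0 j [-0.06  0.47  0.12  1.81 -0.07  0.86 -0.04]
```

```bash
python3 -m creep '{"fingers":[1,1,1,1,1],"offset":[[-0.33,0.02,0.1],[-0.33,0.02,0.4],[-0.33,0.02,0.6],[-0.33,0.02,0.6],[-0.33,0.02,0.6]],"turn":[[-0.01,0,0],[-0.01,0,0],[-0.01,0,0],[-0.01,0,0],[-0.01,0,0]]}'
python3 -c "
from p import *
step(C0+Cy*2+Z*103.5,tool(np.degrees(W),0))"
```

```text
time: 20.62
position: [563.9, -113.8, 118.5]
orientation: [0.003, 0.753, 0.658, 0.003]
force: [-0.5, 0.3, -0.0]
grip_width: 0.0
grip_force: 0.0
offset [-0.014 -0.024  0.1  ] turn [0.017 0.    0.004] |mm| 15.5 deg 0.5
t 20.62 pos [ 563.9 -113.8  118.5] F [-0.5  0.3 -0. ] w 0.0 gf 0.0 j [ 0.04  0.6   0.11  1.85 -0.1   0.68  0.07]
```

```bash
python3 -m creep '{"fingers":[1,1,1,1],"offset":[[-0.01,-0.02,0.03],[-0.01,-0.02,0.05],[-0.01,-0.02,0.06],[-0.01,-0.02,0.06]],"turn":[[0.01,0,0],[0.01,0,0],[0.01,0,0],[0.01,0,0]]}'
python3 -c "
from p import *
step(C0+Cy*2+Z*103.5,tool(np.degrees(W),0))"
```

```text
time: 21.12
position: [559.4, -115.6, 107.4]
orientation: [0.001, 0.754, 0.657, 0.0]
force: [-0.4, 0.2, 0.0]
grip_width: 0.2
grip_force: 0.0
offset [0.002 0.006 0.026] turn [0.002 0.001 0.002] |mm| 4.0 deg 0.1
t 21.12 pos [ 559.4 -115.6  107.4] F [-0.4  0.2  0. ] w 0.2 gf 0.0 j [ 0.04  0.62  0.11  1.86 -0.1   0.67  0.07]
```

```bash
python3 -m creep '{"fingers":[1,1,1,1],"offset":[[0,0,0.01],[0,0,0.02],[0,0,0.025],[0,0,0.025]],"turn":[[0,0,0],[0,0,0],[0,0,0],[0,0,0]]}'
```

```text
time: 21.62
position: [559.8, -115.6, 105.3]
orientation: [0.001, 0.754, 0.657, 0.0]
force: [-5.3, 1.5, 15.8]
grip_width: 0.5
grip_force: 8.0
```

```bash
python3 -m creep '{"fingers":[1,1,1,1],"offset":[[0,0,0.005],[0,0,0.008],[0,0,0.008],[0,0,-0.02]],"turn":[[0,0,0],[0,0,0],[0,0,0],[0,0,0]]}'
python3 -m creep '{"fingers":[1,1,1,1,1,1,1],"offset":[[0,0,-0.2],[0,0,-0.5],[0.3,-0.2,-0.8],[0.6,-0.4,-1],[1,-0.8,-1],[1,-1,-1],[1,-1,-1]],"turn":[[0,0,0],[0,0,0],[0,0,0],[0,0,0],[0,0,0],[0,0,0],[0,0,0]]}'
python3 line.py
```

```text
time: 22.12
position: [559.7, -115.6, 107.4]
orientation: [0.001, 0.754, 0.657, 0.0]
force: [-0.3, -0.1, -0.2]
grip_width: 0.7
grip_force: 0.0
time: 23.0
position: [428.0, 55.3, 256.3]
orientation: [-0.0, 0.752, 0.659, -0.0]
force: [0.9, -0.7, 0.8]
grip_width: 0.3
grip_force: 0.0
top 867 slope deg 0.1 z at -38,20: [78.92 79.03]
 flange y [-67.7 -57.1]
 end y [77.9 79.5]
scene 534 slope deg -0.09 z at -38,20: [78.79 78.7 ]
 flange y [-68.8 -51. ]
 end y [83.7 85.6]
```

The sleeve is now level to about 0.1°, seated in the V and held against the anvil, and the arm is clear.

```bash
python3 -c "
from station import r
print(r.sign_off())"
```

```text
the job is handed in; nothing more can be done
None
```

The steel sleeve lies fully down in the V cradle, flange on the plunger and plain end on the anvil, level to about 0.1° after two presses; the arm is clear, the short sleeves and bottle still stand where they were, and the job was handed in at about 24 s.

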